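Centre a test-bench carriage in its backlash and zero the meter

TASK

Feel out the backlash of the carriage on the pull-test bench: ease it towards the load cell until it first meets firm resistance, then back towards the handwheel until it resists again, never forcing it against either side. Leave the carriage standing in the middle of that free play, let go of it, and only then press the meter's zero key and release it. Do not disturb the things lying around.

Things in the scene. Friction and masses are not known exactly. Their poses are not given: they have to be found in the camera images.
- bench: Pull-test bench, fixed: grey base 110 x 320 x 24 mm with an aluminium rail 60 mm wide, rail top 56 mm above the table. Origin: centre of the underside. The carriage slides along its y axis: the load cell (steel block, top 86 mm above the table, inner face 130 mm from the origin) is at the -y end, the steel handwheel (radius 36 mm, top 86 mm above the table) at the +y end.
- carriage_post (a point): Centre of the dark steel post on the carriage, the part to hold or push: 22 mm along the travel (bench y), 34 mm across it, 42 mm high, from 72 to 114 mm above the table (this point 93 mm). Axes as the bench's. The carriage slides along bench y only, with about 2 N of friction, and stays where it is left. It starts somewhere inside its free play.
- carriage_plate (a point): Centre of the top of the carriage's plate, 72 mm above the table; the plate is 70 mm along the travel, 84 mm across. The free play is 14 to 26 mm long in all, varies, and its limits cannot be seen. Past either limit the carriage resists like a spring, about 3 N per mm on top of friction: 2 N of it counts as felt, over 15 N as forcing. The middle must be met within 2 mm.
- meter: Cream instrument box, fixed: 150 x 130 mm, top 80 mm above the table. Origin: centre of the underside; it has a flat pad of small dummy keys on the half of its top towards its +x.
- zero_top (a point): Centre of the top of the zero key, a round black key of radius 14 mm in a grey collar of radius 22 mm on the top of the meter, 102 mm above the table. It is pressed straight down, travel 6 mm, about 5 N fully down; it springs back up.
- zero (a joint): Zero key's travel in m: 0 up, 0.006 fully down; it counts as pressed beyond 0.004.
- driver: Bystander: a screwdriver lying on the table.
- weight: Bystander: a small brass weight, 40 mm across and 46 mm high, standing on the table.
- jar: Bystander: a small jar, 54 mm across and 75 mm high, standing on the table.

How it is judged:
On the way, in this order (a step that is already met when the one before it is completed fails the run):
1. the carriage is felt to resist on the load-cell side of its play (contact force between dog_c0 and vee_c0 above 2 N), for 0.05 s.
2. the carriage is felt to resist on the handwheel side of its play (contact force between dog_c0 and vee_c1 above 2 N), for 0.05 s.
3. the zero key is pressed beyond 4 mm with the carriage let go within 2 mm of the middle of its play (distance between carriage_c2 and nut_c0 below 0.002 m and value of joint zero above 0.004 m and contact force between the fingers and carriage_c1 below 0.3 N), for 0.05 s.
At the end, for the whole second after the job is handed in: The carriage stands within 2 mm of the middle of its free play, let go, and the zero key has been pressed and is up again (within 1 mm) (distance between carriage_c2 and nut_c0 below 0.002 m and value of joint zero below 0.001 m); the robot touches nothing.
It fails at once if the carriage is forced against a side of its play with more than 15 N beyond its friction (contact force between dog_c0 and vee_c0 above 15 N or contact force between dog_c0 and vee_c1 above 15 N).
It fails at once if the zero key is pressed while the carriage is not within 2 mm of the middle of its play (value of joint zero above 0.004 m and not (distance between carriage_c2 and nut_c0 below 0.002 m)).
It fails at once if a bystander (screwdriver, brass weight, jar) is moved by more than 30 mm (distance of any of driver, weight, jar from where it was at the start of the episode above 0.03 m).
It also fails if it takes over 72 s, if anything falls off the work surface, if the arm or the gripper's body presses on something with over 40 N, if the wrist force passes 120 N, or if a joint passes its speed limit or range.

ROBOT

A 6-joint arm with a two-finger parallel gripper is mounted at the origin on the work surface. World frame = base frame: x ahead of the robot, y to its left, z up, the work surface at z = 0. Lengths are in m, angles in rad, forces in N, time in s.
With the tool pointing down it reaches from about 0.225 to 0.875 m from the base axis. Payload 3.4 kg.
Tool frame: the origin (TCP) lies at the very end of the fingers, on their centre line; the grasp point (between the pads) lies 19 mm behind it (manip.grasp_offset is the distance from the TCP to the grasp point, in m); x points along the fingers, y is the direction in which the jaws open and shut, and the axes are right-handed (so a half turn about x gives the same grasp; the last joint's range is limited). The gripper opens to 85 mm and grips with 20 to 120 N. Pads are 22 mm wide; open, the fingers measure 114 mm over their backs; the gripper's body (76 mm by 85 mm) begins 54 mm behind the grasp point. The pads swing forward as they close: fully open they stand 13 mm farther back than shut.
Start: joints at [1.2, 0.276, 1.505, -0, 1.361, -0.121], TCP at [0.142, 0.557, 0.199] pointing down, gripper open.
Joint ranges: [-2.89, 2.89], [-0.75, 2.08], [0.22, 2.7], [-1.18, 4.32], [0.11, 2.71], [-2.7, 2.7]. Speed limits (rad/s): [2.57, 2.57, 3.14, 3.14, 3.14, 3.14].

INTERFACE

Orientations are given as a unit quaternion [w, x, y, z].
In Python, from rig import manip gives the robot as it stands.
- The arm moves only by the tool step_arm, never from a script. Its argument "increments" is a list of rows, each an object with "grip": the opening, from 0 (shut) to 1 (fully open); "delta_pos": the shift along the world's x, y, z in m, a list of three; "twist": the turn about the world's z in degrees. A call has 1 to 10 rows; each row shifts and turns the commanded pose from where the row before left it; what a row does not reach is not made up. A row lasts 1/12 s, in which the tool goes at most 41.7 mm and 7.16 degrees, less where a joint would pass 70% of its speed; a pose out of reach is approached as far as the arm can. A call with a gripper value outside its range is refused whole. The fingers move at their own pace and stop on an object; "force" is the grip in N (left out, the last holds). Time passes only in rows, so rows that do not move let the fingers close. It gives the time, the measured TCP pose, the force and the opening at its end, in the units of the state.
- manip.get_state(): the state, without advancing time (a new reading comes with each control period).
- manip.get_image(name): name is "scene" or "top" or "wrist"; returns a dict with "img" (384x512x3 uint8, red, green, blue), "fx", "fy", "cx", "cy" (pixels), "rvec" (rotation vector, rad) and "tvec" (3), from world to camera coordinates, as OpenCV has them; the wrist camera has in their place "mount" (4x4, takes a point from camera to tool coordinates, whose origin is the TCP and whose axes are the tool frame's). Camera axes: x right, y down, z forward; pixel columns grow to the right and rows downward; lengths in m; the calibration is good to about 2 mm. A picture is of the moment at which its call begins: read the wrist's pose just before it. There is no depth.
- manip.sign_off(): hands the job in, once; it reports no verdict.
The state is a dict: "clock": time; "qpos": joint angles; "qd": joint speeds; "effort": joint torques, N m; "position": TCP position; "ee_rot": TCP orientation; "contact_force": force on the tool from outside, world axes, zero at the start; "moment": the same for the moment, N m; "width": finger opening in m.
Only numpy, scipy, OpenCV 4.12 (cv2) and the standard library are available. Lean on these libraries where they do the work, as an engineer would, in place of code of your own. Each camera call takes 0.05 s, during which the arm holds its last target. There are 200 camera calls.

## Working session

There is one attempt and no reset: what is moved stays moved. The work goes in short steps, Python scripts to look and compute and a tool call to move; the robot and the scene stay as the last step left them, time stands still between calls to the robot, and variables do not carry over. Pictures are saved under pics/ and viewed, about 8 in all and at most 12, crops included, and the job is handed in when it is done.

Besides the shell and the picture viewer there is one more tool, called as name(argument=value, ...), one argument or row to a line, values as JSON. step_arm: Moves the arm, as the interface text tells. Its arguments: {"type":"object","properties":{"increments":{"type":"array"},"force":{"type":"number"}},"required":["increments"]}

```bash
mkdir -p pics
python3 - <<'E'
from rig import manip
import cv2,numpy as np,json
for n in("top","scene"):
    d=manip.get_image(n); cv2.imwrite(f"pics/{n}0.png",d["img"][:,:,::-1]); print(n,{k:np.round(v,4).tolist() for k,v in d.items() if k!="img"})
s=manip.get_state(); print(s)
E
```

```text
top {'fx': 421.7724, 'fy': 421.7724, 'cx': 254.1247, 'cy': 191.8314, 'rvec': [2.0077, -2.2145, 0.2409], 'tvec': [-0.046, 0.5744, 0.9795]}
scene {'fx': 487.1433, 'fy': 487.1433, 'cx': 251.0183, 'cy': 183.6009, 'rvec': [1.9415, 1.3896, -0.6402], 'tvec': [-0.0939, -0.3052, 1.4336]}
{'clock': 0.1, 'qpos': array([ 1.19996780e+00,  2.76529370e-01,  1.50602354e+00, -8.03862084e-07,
        1.36068746e+00, -1.21028242e-01]), 'qd': array([-1.12858666e-03, -1.36857180e-03, -5.75172794e-03, -7.97838088e-04,
       -8.84553926e-05, -1.98159336e-03]), 'effort': array([ 9.13128406e-04, -4.17700374e+01, -2.46403241e+01, -2.06603422e-04,
        5.62223882e-03,  7.01446496e-06]), 'position': array([0.14197485, 0.55665272, 0.19842083]), 'ee_rot': array([ 0.70145671,  0.08752311,  0.70173983, -0.0886533 ]), 'contact_force': array([-0.1104342 ,  0.3958545 , -0.32622211]), 'moment': array([ 0.0201665, -0.0066099, -0.0149442]), 'width': 0.08526072538934855}
```

View pics/top0.png

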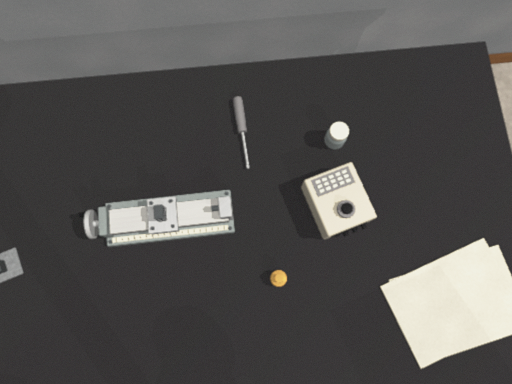

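View pics/scene0.png

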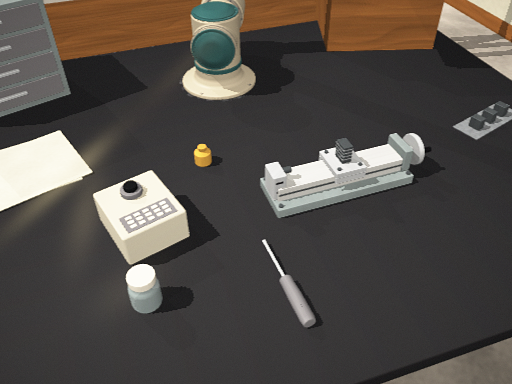

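The top view shows the bench with its handwheel at (92,224), post at (160,213) and load cell at (225,206). The key is at (346,209), the weight at (278,278), the jar at (338,133) and the screwdriver at (242,130). Next I'll zoom in and convert these to positions.

```bash
cat > h.py <<'E'
import numpy as np,cv2
from rig import manip
def ray(d,uv,z):
    R=cv2.Rodrigues(np.array(d["rvec"],float))[0]; t=np.array(d["tvec"],float).ravel()
    c=-R.T@t; v=R.T@np.array([(uv[0]-d["cx"])/d["fx"],(uv[1]-d["cy"])/d["fy"],1]); return c+v*(z-c[2])/v[2]
def proj(d,p):
    K=np.array([[d["fx"],0,d["cx"]],[0,d["fy"],d["cy"]],[0,0,1]]);return cv2.projectPoints(np.array(p,float).reshape(-1,1,3),np.array(d["rvec"],float),np.array(d["tvec"],float),K,None)[0].reshape(-1,2)
E
python3 - <<'E'
from h import *
d=manip.get_image("top")
for n,uv,z in [("key",(346,209),.102),("post",(160,212.5),.114),("wheel",(92,224),.05),("cell",(225,206),.086),("weight",(278.5,278),.046),("jar",(339,131),.075),("drv1",(239,99),.01),("drv2",(248,166),.005),
 ("c1",(106,204),.024),("c2",(232,191),.024),("c3",(234,233),.024),("c4",(107,245),.024)]: print(n,ray(d,uv,z).round(4))
a=cv2.resize(d["img"][180:255,80:245],None,fx=4.8,fy=4.8,interpolation=cv2.INTER_CUBIC)
b=cv2.resize(d["img"][160:205+40,290:390],None,fx=2.7,fy=2.7,interpolation=cv2.INTER_CUBIC)
o=np.zeros((a.shape[0]+b.shape[0],a.shape[1],3),np.uint8);o[:a.shape[0]]=a;o[a.shape[0]:,:b.shape[1]]=b
cv2.imwrite("pics/zoom.png",o[:,:,::-1]); print(o.shape,a.shape)
E
```

```text
key [ 0.4963 -0.312   0.102 ]
post [0.5284 0.1212 0.114 ]
wheel [0.5282 0.302  0.05  ]
cell [ 0.5343 -0.0286  0.086 ]
weight [ 0.3542 -0.1398  0.046 ]
jar [ 0.6996 -0.3297  0.075 ]
drv1 [ 0.8403 -0.0875  0.01  ]
drv2 [ 0.6507 -0.094   0.005 ]
c1 [0.5807 0.2753 0.024 ]
c2 [ 0.5832 -0.0466  0.024 ]
c3 [ 0.4752 -0.0422  0.024 ]
c4 [0.4763 0.2753 0.024 ]
(590, 792, 3) (360, 792, 3)
```

View pics/zoom.png

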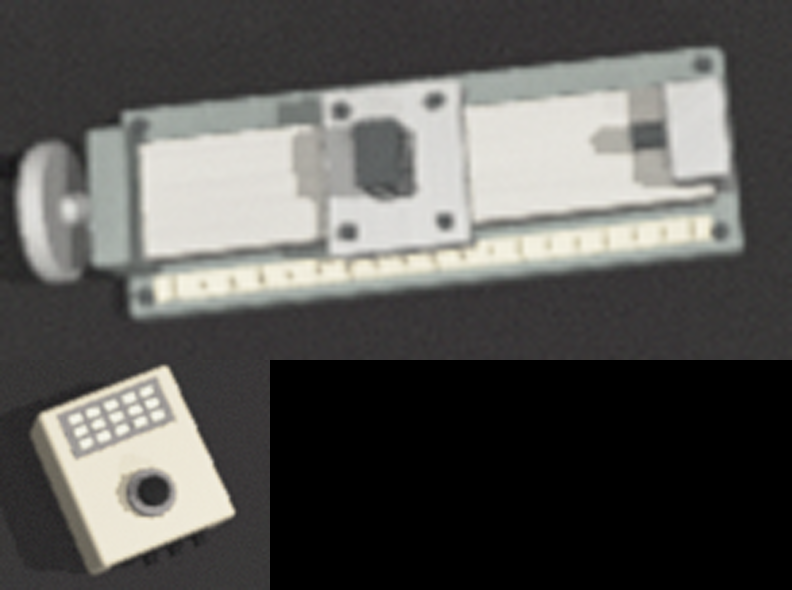

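Run:
```python
from h import *
from scipy.spatial.transform import Rotation as Ro
d=manip.get_image("top")
z=lambda u,v:(80+u/4.8,180+v/4.8)
for n,pts,h in[("plate",[(322,93),(462,78),(472,240),(330,255)],.072),("base",[(124,110),(722,47),(742,247),(132,318)],.024),("posttop",[(389,160)],.114),("cell",[(667,85),(725,78),(731,176),(672,184)],.086)]:
    P=np.array([ray(d,z(*p),h) for p in pts]);print(n,P.mean(0).round(4),P[:,:2].round(4).tolist())
print("key",ray(d,(290+152/2.7,160+131/2.7),.102))
s=manip.get_state();w,x,y,q=s["ee_rot"];R=Ro.from_quat([x,y,q,w]).as_matrix();print(R.round(3),s["position"],s["contact_force"])
for P in([.528,.117,.072],[.53,.117,.114],[.496,-.312,.102]):print(proj(d,P))
```

```text
plate [0.5307 0.1238 0.072 ] [[0.5717, 0.1595], [0.5726, 0.0884], [0.4896, 0.0883], [0.489, 0.1592]]
base [0.5306 0.1157 0.024 ] [[0.5835, 0.2757], [0.5867, -0.0428], [0.4789, -0.044], [0.473, 0.2741]]
posttop [0.5262 0.1189 0.114 ] [[0.5262, 0.1189]]
cell [ 0.5313 -0.0297  0.086 ] [[0.5559, -0.0158], [0.5566, -0.045], [0.5068, -0.0437], [0.5057, -0.0143]]
key [ 0.49737901 -0.31289552  0.102     ]
[[-0.     0.247  0.969]
 [-0.001  0.969 -0.247]
 [-1.    -0.001 -0.   ]] [0.14202448 0.5568093  0.19867055] [ 0.19879184  0.20161709 -0.61107038]
[[165.50035216 215.37364911]]
[[161.77041937 211.64803993]]
[[346.00390754 209.13006708]]
```

step_arm(
  increments=[
    {"grip": 1,"delta_pos": [0.0194,-0.0218,0],"twist": 1.5},
    {"grip": 1,"delta_pos": [0.0194,-0.0218,0],"twist": 1.5},
    {"grip": 1,"delta_pos": [0.0194,-0.0218,0],"twist": 1.5},
    {"grip": 1,"delta_pos": [0.0194,-0.0218,0],"twist": 1.5},
    {"grip": 1,"delta_pos": [0.0194,-0.0218,0],"twist": 1.5},
    {"grip": 1,"delta_pos": [0.0194,-0.0218,0],"twist": 1.5},
    {"grip": 1,"delta_pos": [0.0194,-0.0218,0],"twist": 1.5},
    {"grip": 1,"delta_pos": [0.0194,-0.0218,0],"twist": 1.5},
    {"grip": 1,"delta_pos": [0.0194,-0.0218,0],"twist": 1.5},
    {"grip": 1,"delta_pos": [0.0194,-0.0218,0],"twist": 1.5},
  ],
  force=20,
)

```text
clock: 1.03
position: [0.3367, 0.3379, 0.1992]
ee_rot: [0.707, -0.005, 0.707, 0.005]
contact_force: [0.3, -0.1, 0.8]
width: 0.0855
```

step_arm(
  increments=[
    {"grip": 1,"delta_pos": [0.0194,-0.0218,0],"twist": 0},
    {"grip": 1,"delta_pos": [0.0194,-0.0218,0],"twist": 0},
    {"grip": 1,"delta_pos": [0.0194,-0.0218,0],"twist": 0},
    {"grip": 1,"delta_pos": [0.0194,-0.0218,0],"twist": 0},
    {"grip": 1,"delta_pos": [0.0194,-0.0218,0],"twist": 0},
    {"grip": 1,"delta_pos": [0.0194,-0.0218,0],"twist": 0},
    {"grip": 1,"delta_pos": [0.0194,-0.0218,0],"twist": 0},
    {"grip": 1,"delta_pos": [0.0194,-0.0218,0],"twist": 0},
    {"grip": 1,"delta_pos": [0.0194,-0.0218,0],"twist": 0},
    {"grip": 1,"delta_pos": [0.0194,-0.0218,0],"twist": 0},
  ],
)

```text
clock: 1.87
position: [0.5308, 0.1199, 0.1991]
ee_rot: [0.707, -0.004, 0.707, 0.004]
contact_force: [-0.2, 0.1, -0.3]
width: 0.0852
```

step_arm(
  increments=[
    {"grip": 1,"delta_pos": [0,0,0],"twist": 0},
    {"grip": 1,"delta_pos": [0,0,0],"twist": 0},
  ],
)

```text
clock: 2.03
position: [0.5307, 0.1201, 0.1987]
ee_rot: [0.707, -0.003, 0.707, 0.003]
contact_force: [-0.7, 0.8, -0.2]
width: 0.0853
```

Run:
```python
from h import *
from scipy.spatial.transform import Rotation as Ro
s=manip.get_state();d=manip.get_image("wrist");cv2.imwrite("pics/w1.png",d["img"][:,:,::-1])
w,x,y,q=s["ee_rot"];R=Ro.from_quat([x,y,q,w]).as_matrix();print(R.round(3),s["position"],s["contact_force"],s["clock"])
M=np.array(d["mount"]);print(M.round(3),d["fx"],d["cx"],d["cy"])
T=np.eye(4);T[:3,:3]=R;T[:3,3]=s["position"];C=np.linalg.inv(T@M)
for P in([.5307,.1238,.114],[.5307,.1238,.072]):
    p=C@np.array(P+[1]);print(d["fx"]*p[0]/p[2]+d["cx"],d["fy"]*p[1]/p[2]+d["cy"])
```

```text
[[-0.001 -0.009  1.   ]
 [ 0.     1.     0.009]
 [-1.     0.    -0.001]] [0.53070988 0.12014346 0.19868027] [-0.73590574  0.83908752 -0.15552199] 2.0333
[[ 0.    -0.306  0.952 -0.175]
 [ 1.     0.    -0.    -0.   ]
 [-0.     0.952  0.306 -0.079]
 [ 0.     0.     0.     1.   ]] 266.0239307974785 255.11665761154825 190.22057946394787
259.165181331193 185.97812480354037
258.64145115092845 175.57063857743296
```

View pics/w1.png

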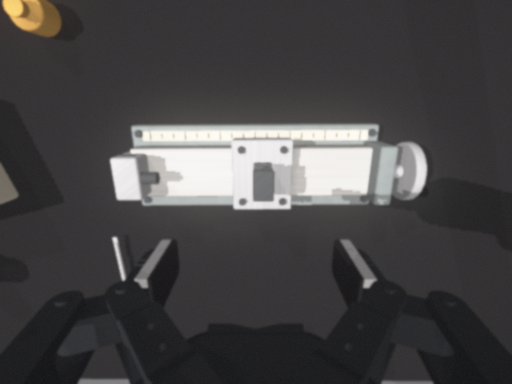

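The wrist view shows the post at about (263,184), close to the prediction of (259,186). That puts the post at y ≈ 0.125. I'll descend and close on it.

step_arm(
  increments=[
    {"grip": 1,"delta_pos": [0,0.004,-0.015]},
    {"grip": 1,"delta_pos": [0,0,-0.02]},
    {"grip": 1,"delta_pos": [0,0,-0.02]},
    {"grip": 1,"delta_pos": [0,0,-0.02]},
    {"grip": 1,"delta_pos": [0,0,-0.02]},
    {"grip": 1,"delta_pos": [0,0,-0.012]},
    {"grip": 1,"delta_pos": [0,0,-0.006]},
    {"grip": 1,"delta_pos": [0,0,0]},
    {"grip": 1,"delta_pos": [0,0,0]},
  ],
)

```text
schema error: expected keys grip, delta_pos, twist
```

step_arm(
  increments=[
    {"grip": 0.6,"delta_pos": [0,0,0]},
    {"grip": 0.5,"delta_pos": [0,0,0]},
    {"grip": 0.4,"delta_pos": [0,0,0]},
    {"grip": 0.35,"delta_pos": [0,0,0]},
    {"grip": 0.3,"delta_pos": [0,0,0]},
    {"grip": 0.27,"delta_pos": [0,0,0]},
    {"grip": 0.25,"delta_pos": [0,0,0]},
    {"grip": 0.22,"delta_pos": [0,0,0]},
    {"grip": 0.2,"delta_pos": [0,0,0]},
    {"grip": 0.2,"delta_pos": [0,0,0]},
  ],
  force=30,
)

```text
schema error: expected keys grip, delta_pos, twist
```

step_arm(
  increments=[
    {"grip": 1,"delta_pos": [0,0.004,-0.015],"twist": 0},
    {"grip": 1,"delta_pos": [0,0,-0.02],"twist": 0},
    {"grip": 1,"delta_pos": [0,0,-0.02],"twist": 0},
    {"grip": 1,"delta_pos": [0,0,-0.02],"twist": 0},
    {"grip": 1,"delta_pos": [0,0,-0.02],"twist": 0},
    {"grip": 1,"delta_pos": [0,0,-0.012],"twist": 0},
    {"grip": 1,"delta_pos": [0,0,-0.006],"twist": 0},
    {"grip": 1,"delta_pos": [0,0,0],"twist": 0},
    {"grip": 1,"delta_pos": [0,0,0],"twist": 0},
  ],
)

```text
clock: 2.83
position: [0.5299, 0.1259, 0.0866]
ee_rot: [0.707, -0.004, 0.707, 0.005]
contact_force: [-0.0, 0.3, 0.3]
width: 0.0852
```

step_arm(
  increments=[
    {"grip": 0.6,"delta_pos": [0,0,0],"twist": 0},
    {"grip": 0.5,"delta_pos": [0,0,0],"twist": 0},
    {"grip": 0.45,"delta_pos": [0,0,0],"twist": 0},
    {"grip": 0.42,"delta_pos": [0,0,0],"twist": 0},
    {"grip": 0.4,"delta_pos": [0,0,0],"twist": 0},
    {"grip": 0.38,"delta_pos": [0,0,0],"twist": 0},
    {"grip": 0.36,"delta_pos": [0,0,0],"twist": 0},
  ],
  force=30,
)

```text
clock: 3.42
position: [0.5302, 0.1251, 0.0863]
ee_rot: [0.707, -0.004, 0.707, 0.004]
contact_force: [0.5, 0.8, 0.5]
width: 0.0308
```

step_arm(
  increments=[
    {"grip": 0.33,"delta_pos": [0,0,0],"twist": 0},
    {"grip": 0.3,"delta_pos": [0,0,0],"twist": 0},
    {"grip": 0.28,"delta_pos": [0,0,0],"twist": 0},
    {"grip": 0.26,"delta_pos": [0,0,0],"twist": 0},
    {"grip": 0.24,"delta_pos": [0,0,0],"twist": 0},
    {"grip": 0.2,"delta_pos": [0,0,0],"twist": 0},
    {"grip": 0.2,"delta_pos": [0,0,0],"twist": 0},
  ],
)

```text
clock: 4.0
position: [0.5301, 0.1252, 0.0862]
ee_rot: [0.707, -0.004, 0.707, 0.004]
contact_force: [-0.2, -0.7, -1.1]
width: 0.0167
```

step_arm(
  increments=[
    {"grip": 0.2,"delta_pos": [0,-0.001,0],"twist": 0},
    {"grip": 0.2,"delta_pos": [0,-0.001,0],"twist": 0},
  ],
)

```text
clock: 4.17
position: [0.5302, 0.1232, 0.0862]
ee_rot: [0.707, -0.004, 0.707, 0.004]
contact_force: [0.4, -0.4, 0.2]
width: 0.017
```

step_arm(
  increments=[
    {"grip": 0.2,"delta_pos": [0,-0.001,0],"twist": 0},
    {"grip": 0.2,"delta_pos": [0,-0.001,0],"twist": 0},
  ],
)

```text
clock: 4.33
position: [0.5301, 0.121, 0.0862]
ee_rot: [0.707, -0.004, 0.707, 0.004]
contact_force: [0.2, -1.0, -0.5]
width: 0.0172
```

Run:
```python
from h import *
d=manip.get_image("wrist");e=manip.get_image("scene")
cv2.imwrite("pics/w2.png",np.vstack([d["img"],cv2.resize(e["img"][100:230,230:430],(512,333))])[::1,:,::-1][:717])
a=cv2.imread("pics/w2.png");cv2.imwrite("pics/w2.png",cv2.resize(a,(428,599)))
```

```text
(no output)
```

View pics/w2.png

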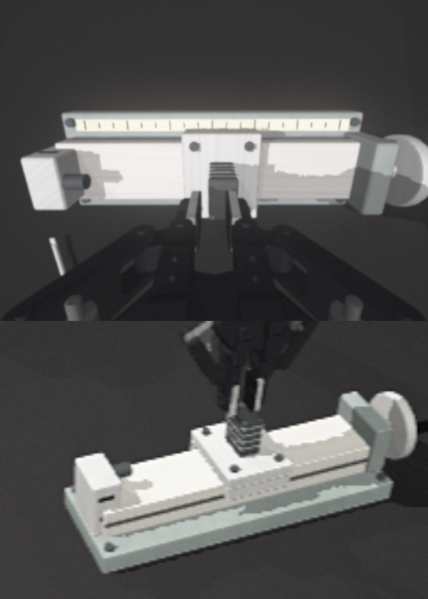

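Run:
```python
from h import *
from scipy.spatial.transform import Rotation as Ro
s=manip.get_state();d=manip.get_image("wrist");e=manip.get_image("scene");f=manip.get_image("top")
a=cv2.resize(d["img"][180:320,190:330],(560,560),interpolation=cv2.INTER_CUBIC)
b=cv2.resize(e["img"][100:240,315:375],(240,560),interpolation=cv2.INTER_CUBIC)
cv2.imwrite("pics/w3.png",np.hstack([a,b])[:,:,::-1])
w,x,y,q=s["ee_rot"];R=Ro.from_quat([x,y,q,w]).as_matrix()
T=np.eye(4);T[:3,:3]=R;T[:3,3]=s["position"];C=np.linalg.inv(T@np.array(d["mount"]))
px,py=.5307,.1238
for P in([px,py,.114],[px-.017,py,.114],[px+.017,py,.114],[px-.017,py,.072],list(s["position"])):
    p=C@np.array(list(P)+[1]);u=np.array([d["fx"]*p[0]/p[2]+d["cx"],d["fy"]*p[1]/p[2]+d["cy"]]);g=proj(e,P)[0]
    print(np.round(P,3),((u-[190,180])*4).round(),((g-[315,100])*4+[560,0]).round())
```

```text
[0.531 0.124 0.114] [282. 239.] [671. 170.]
[0.514 0.124 0.114] [284. 137.] [657. 152.]
[0.548 0.124 0.114] [280. 334.] [686. 189.]
[0.514 0.124 0.072] [279.  49.] [648. 215.]
[0.53  0.121 0.086] [263. 161.] [660. 213.]
```

View pics/w3.png

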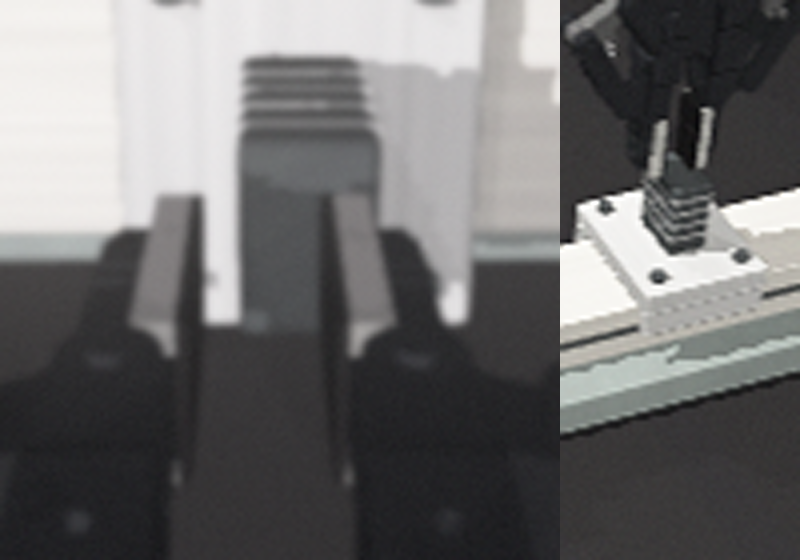

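The pad tips are level with the post top, so they closed just above it. The real tips are about 30 mm short of the reported TCP, and the post is about 7 mm further in +y. I'll open, recentre and descend in small force-watched steps.

step_arm(
  increments=[
    {"grip": 0.6,"delta_pos": [0,0,0.003],"twist": 0},
    {"grip": 0.6,"delta_pos": [0,0,0],"twist": 0},
    {"grip": 0.6,"delta_pos": [0,0.0035,0],"twist": 0},
    {"grip": 0.6,"delta_pos": [0,0.003,0],"twist": 0},
    {"grip": 0.6,"delta_pos": [0,0,-0.003],"twist": 0},
    {"grip": 0.6,"delta_pos": [0,0,-0.003],"twist": 0},
    {"grip": 0.6,"delta_pos": [0,0,-0.002],"twist": 0},
    {"grip": 0.6,"delta_pos": [0,0,-0.002],"twist": 0},
  ],
)

```text
clock: 5.25
position: [0.5299, 0.1277, 0.0787]
ee_rot: [0.707, -0.004, 0.707, 0.004]
contact_force: [0.2, -0.5, 0.1]
width: 0.0512
```

Run:
```python
from rig import manip
print(manip.grasp_offset,[a for a in dir(manip) if a[0]!='_'],manip.get_state()["width"])
```

```text
0.0187 ['MotionError', 'get_image', 'get_state', 'grasp_offset', 'sign_off'] 0.05116226891442322
```

step_arm(
  increments=[
    {"grip": 0.6,"delta_pos": [0,0,-0.002],"twist": 0},
    {"grip": 0.6,"delta_pos": [0,0,-0.002],"twist": 0},
    {"grip": 0.6,"delta_pos": [0,0,0],"twist": 0},
  ],
)

```text
clock: 5.5
position: [0.5298, 0.1276, 0.0747]
ee_rot: [0.707, -0.004, 0.707, 0.004]
contact_force: [0.6, -0.2, -0.4]
width: 0.0514
```

step_arm(
  increments=[
    {"grip": 0.6,"delta_pos": [0,0,-0.002],"twist": 0},
    {"grip": 0.6,"delta_pos": [0,0,-0.001],"twist": 0},
    {"grip": 0.6,"delta_pos": [0,0,0],"twist": 0},
  ],
)

```text
clock: 5.75
position: [0.53, 0.1276, 0.072]
ee_rot: [0.707, -0.004, 0.707, 0.004]
contact_force: [-0.4, 0.6, 0.5]
width: 0.0511
```

step_arm(
  increments=[
    {"grip": 0.6,"delta_pos": [0,0,-0.002],"twist": 0},
    {"grip": 0.6,"delta_pos": [0,0,-0.002],"twist": 0},
    {"grip": 0.6,"delta_pos": [0,0,0],"twist": 0},
  ],
)

```text
clock: 6.0
position: [0.5298, 0.1276, 0.0678]
ee_rot: [0.707, -0.004, 0.707, 0.004]
contact_force: [-0.6, 0.3, -0.2]
width: 0.0514
```

step_arm(
  increments=[
    {"grip": 0.6,"delta_pos": [0,0,-0.002],"twist": 0},
    {"grip": 0.6,"delta_pos": [0,0,-0.002],"twist": 0},
    {"grip": 0.6,"delta_pos": [0,0,0],"twist": 0},
  ],
)

```text
clock: 6.25
position: [0.5298, 0.1276, 0.0638]
ee_rot: [0.707, -0.004, 0.707, 0.004]
contact_force: [-0.5, -0.9, 0.3]
width: 0.0513
```

Run:
```python
from h import *
print(manip.get_state()["contact_force"])
d=manip.get_image("wrist");e=manip.get_image("scene")
a=cv2.resize(d["img"][160:340,170:350],(540,540),interpolation=cv2.INTER_CUBIC)
b=cv2.resize(e["img"][105:240,315:380],(260,540),interpolation=cv2.INTER_CUBIC)
cv2.imwrite("pics/w4.png",np.hstack([a,b])[:,:,::-1])
```

```text
[-0.53310397 -0.93259186  0.288525  ]
```

View pics/w4.png

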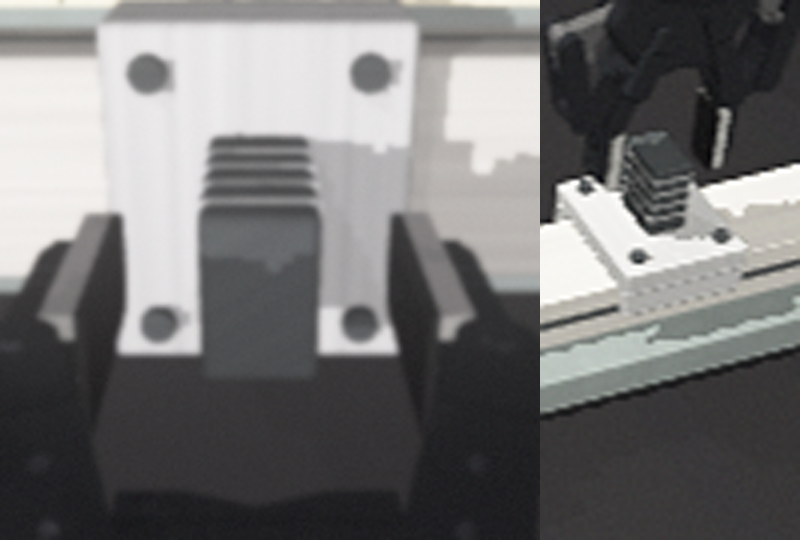

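The pads now straddle the post, centred (256 against 260 px), with the tips about 10 mm below its top. I'll go slightly lower and close.

step_arm(
  increments=[
    {"grip": 0.6,"delta_pos": [0,0,-0.002],"twist": 0},
    {"grip": 0.6,"delta_pos": [0,0,-0.002],"twist": 0},
    {"grip": 0.6,"delta_pos": [0,0,-0.002],"twist": 0},
    {"grip": 0.6,"delta_pos": [0,0,0],"twist": 0},
  ],
)

```text
clock: 6.68
position: [0.5298, 0.1277, 0.0577]
ee_rot: [0.707, -0.004, 0.707, 0.004]
contact_force: [-0.4, -0.2, -0.6]
width: 0.0514
```

step_arm(
  increments=[
    {"grip": 0.45,"delta_pos": [0,0,0],"twist": 0},
    {"grip": 0.4,"delta_pos": [0,0,0],"twist": 0},
    {"grip": 0.36,"delta_pos": [0,0,0],"twist": 0},
    {"grip": 0.33,"delta_pos": [0,0,0],"twist": 0},
    {"grip": 0.3,"delta_pos": [0,0,0],"twist": 0},
    {"grip": 0.28,"delta_pos": [0,0,0],"twist": 0},
    {"grip": 0.26,"delta_pos": [0,0,0],"twist": 0},
    {"grip": 0.24,"delta_pos": [0,0,0],"twist": 0},
    {"grip": 0.2,"delta_pos": [0,0,0],"twist": 0},
    {"grip": 0.2,"delta_pos": [0,0,0],"twist": 0},
  ],
)

```text
clock: 7.52
position: [0.5302, 0.1279, 0.0584]
ee_rot: [0.707, -0.004, 0.707, 0.004]
contact_force: [-0.0, 1.7, 1.7]
width: 0.0216
```

Gripped at a width of 21.6 mm. Now I'll ease towards the load cell (-y) in 3 mm steps; even a full step past the limit is only about 9 N.

step_arm(
  increments=[
    {"grip": 0.2,"delta_pos": [0,-0.001,0],"twist": 0},
    {"grip": 0.2,"delta_pos": [0,-0.001,0],"twist": 0},
    {"grip": 0.2,"delta_pos": [0,-0.001,0],"twist": 0},
  ],
)

```text
clock: 7.77
position: [0.5302, 0.1249, 0.0584]
ee_rot: [0.707, -0.004, 0.707, 0.004]
contact_force: [0.5, 2.5, 2.5]
width: 0.0213
```

step_arm(
  increments=[
    {"grip": 0.2,"delta_pos": [0,-0.001,0],"twist": 0},
    {"grip": 0.2,"delta_pos": [0,-0.001,0],"twist": 0},
    {"grip": 0.2,"delta_pos": [0,0,0],"twist": 0},
  ],
)

```text
clock: 8.02
position: [0.5303, 0.1225, 0.0584]
ee_rot: [0.707, -0.004, 0.707, 0.004]
contact_force: [-0.7, 2.2, 3.6]
width: 0.0216
```

Friction only (about 2 N).

step_arm(
  increments=[
    {"grip": 0.2,"delta_pos": [0,-0.001,0],"twist": 0},
    {"grip": 0.2,"delta_pos": [0,-0.001,0],"twist": 0},
    {"grip": 0.2,"delta_pos": [0,0,0],"twist": 0},
  ],
)

```text
clock: 8.27
position: [0.5303, 0.1205, 0.0584]
ee_rot: [0.707, -0.004, 0.707, 0.004]
contact_force: [-1.0, 1.4, 5.3]
width: 0.0216
```

step_arm(
  increments=[
    {"grip": 0.2,"delta_pos": [0,-0.001,0],"twist": 0},
    {"grip": 0.2,"delta_pos": [0,-0.001,0],"twist": 0},
    {"grip": 0.2,"delta_pos": [0,0,0],"twist": 0},
  ],
)

```text
clock: 8.52
position: [0.5303, 0.1185, 0.0584]
ee_rot: [0.707, -0.004, 0.707, 0.004]
contact_force: [-1.8, 1.0, 4.9]
width: 0.0217
```

step_arm(
  increments=[
    {"grip": 0.2,"delta_pos": [0,-0.001,0],"twist": 0},
    {"grip": 0.2,"delta_pos": [0,-0.001,0],"twist": 0},
    {"grip": 0.2,"delta_pos": [0,0,0],"twist": 0},
  ],
)

```text
clock: 8.77
position: [0.5304, 0.1165, 0.0584]
ee_rot: [0.707, -0.004, 0.707, 0.004]
contact_force: [-0.6, 1.4, 5.8]
width: 0.0217
```

step_arm(
  increments=[
    {"grip": 0.2,"delta_pos": [0,-0.001,0],"twist": 0},
    {"grip": 0.2,"delta_pos": [0,-0.001,0],"twist": 0},
    {"grip": 0.2,"delta_pos": [0,0,0],"twist": 0},
  ],
)

```text
clock: 9.02
position: [0.5304, 0.1145, 0.0584]
ee_rot: [0.707, -0.004, 0.707, 0.004]
contact_force: [-0.2, 1.3, 6.1]
width: 0.0213
```

step_arm(
  increments=[
    {"grip": 0.2,"delta_pos": [0,-0.001,0],"twist": 0},
    {"grip": 0.2,"delta_pos": [0,-0.001,0],"twist": 0},
    {"grip": 0.2,"delta_pos": [0,0,0],"twist": 0},
  ],
)

```text
clock: 9.27
position: [0.5305, 0.1125, 0.0584]
ee_rot: [0.707, -0.004, 0.707, 0.004]
contact_force: [0.0, 2.0, 5.1]
width: 0.0212
```

step_arm(
  increments=[
    {"grip": 0.2,"delta_pos": [0,-0.001,0],"twist": 0},
    {"grip": 0.2,"delta_pos": [0,-0.001,0],"twist": 0},
    {"grip": 0.2,"delta_pos": [0,0,0],"twist": 0},
  ],
)

```text
clock: 9.52
position: [0.5305, 0.1114, 0.0584]
ee_rot: [0.707, -0.004, 0.707, 0.005]
contact_force: [-0.9, 5.8, 4.8]
width: 0.0213
```

Resistance is met. I'll hold and read again for an accurate limit.

step_arm(
  increments=[
    {"grip": 0.2,"delta_pos": [0,0,0],"twist": 0},
    {"grip": 0.2,"delta_pos": [0,0,0],"twist": 0},
  ],
)

```text
clock: 9.68
position: [0.5305, 0.1114, 0.0584]
ee_rot: [0.707, -0.004, 0.707, 0.005]
contact_force: [-1.1, 4.5, 5.5]
width: 0.0211
```

step_arm(
  increments=[
    {"grip": 0.2,"delta_pos": [0,-0.001,0],"twist": 0},
    {"grip": 0.2,"delta_pos": [0,0,0],"twist": 0},
    {"grip": 0.2,"delta_pos": [0,0,0],"twist": 0},
  ],
)

```text
clock: 9.93
position: [0.5305, 0.1109, 0.0584]
ee_rot: [0.707, -0.003, 0.707, 0.005]
contact_force: [-0.9, 6.0, 5.0]
width: 0.0215
```

step_arm(
  increments=[
    {"grip": 0.2,"delta_pos": [0,0,0],"twist": 0},
  ],
)

```text
clock: 10.02
position: [0.5305, 0.1109, 0.0584]
ee_rot: [0.707, -0.003, 0.707, 0.005]
contact_force: [-0.3, 6.3, 4.8]
width: 0.0212
```

Load-cell limit is at TCP y ≈ 0.1124, allowing for friction and the spring. Now the other way.

step_arm(
  increments=[
    {"grip": 0.2,"delta_pos": [0,0.001,0],"twist": 0},
    {"grip": 0.2,"delta_pos": [0,0.002,0],"twist": 0},
    {"grip": 0.2,"delta_pos": [0,0.002,0],"twist": 0},
    {"grip": 0.2,"delta_pos": [0,0.002,0],"twist": 0},
    {"grip": 0.2,"delta_pos": [0,0.002,0],"twist": 0},
    {"grip": 0.2,"delta_pos": [0,0.002,0],"twist": 0},
    {"grip": 0.2,"delta_pos": [0,0.002,0],"twist": 0},
    {"grip": 0.2,"delta_pos": [0,0.002,0],"twist": 0},
    {"grip": 0.2,"delta_pos": [0,0.001,0],"twist": 0},
    {"grip": 0.2,"delta_pos": [0,0,0],"twist": 0},
  ],
)

```text
clock: 10.85
position: [0.5302, 0.1245, 0.0584]
ee_rot: [0.707, -0.005, 0.707, 0.004]
contact_force: [-0.8, -0.6, 5.8]
width: 0.0211
```

step_arm(
  increments=[
    {"grip": 0.2,"delta_pos": [0,0.001,0],"twist": 0},
    {"grip": 0.2,"delta_pos": [0,0.001,0],"twist": 0},
    {"grip": 0.2,"delta_pos": [0,0,0],"twist": 0},
  ],
)

```text
clock: 11.1
position: [0.5302, 0.1264, 0.0584]
ee_rot: [0.707, -0.005, 0.707, 0.004]
contact_force: [-1.4, -2.2, 6.3]
width: 0.0211
```

step_arm(
  increments=[
    {"grip": 0.2,"delta_pos": [0,0.001,0],"twist": 0},
    {"grip": 0.2,"delta_pos": [0,0.001,0],"twist": 0},
    {"grip": 0.2,"delta_pos": [0,0,0],"twist": 0},
  ],
)

```text
clock: 11.35
position: [0.5302, 0.1284, 0.0584]
ee_rot: [0.707, -0.005, 0.707, 0.004]
contact_force: [-1.1, -1.8, 6.3]
width: 0.0212
```

step_arm(
  increments=[
    {"grip": 0.2,"delta_pos": [0,0.001,0],"twist": 0},
    {"grip": 0.2,"delta_pos": [0,0.001,0],"twist": 0},
    {"grip": 0.2,"delta_pos": [0,0,0],"twist": 0},
  ],
)

```text
clock: 11.6
position: [0.5302, 0.1304, 0.0584]
ee_rot: [0.707, -0.005, 0.707, 0.004]
contact_force: [-0.9, -1.6, 5.9]
width: 0.0213
```

step_arm(
  increments=[
    {"grip": 0.2,"delta_pos": [0,0.001,0],"twist": 0},
    {"grip": 0.2,"delta_pos": [0,0.001,0],"twist": 0},
    {"grip": 0.2,"delta_pos": [0,0,0],"twist": 0},
  ],
)

```text
clock: 11.85
position: [0.5301, 0.1316, 0.0584]
ee_rot: [0.707, -0.006, 0.707, 0.003]
contact_force: [-1.8, -4.3, 6.1]
width: 0.0213
```

step_arm(
  increments=[
    {"grip": 0.2,"delta_pos": [0,0.001,0],"twist": 0},
    {"grip": 0.2,"delta_pos": [0,0,0],"twist": 0},
    {"grip": 0.2,"delta_pos": [0,0,0],"twist": 0},
  ],
)

```text
clock: 12.1
position: [0.5301, 0.1321, 0.0584]
ee_rot: [0.707, -0.006, 0.707, 0.003]
contact_force: [-0.9, -5.0, 6.5]
width: 0.0215
```

step_arm(
  increments=[
    {"grip": 0.2,"delta_pos": [0,0,0],"twist": 0},
  ],
)

```text
clock: 12.18
position: [0.5301, 0.1321, 0.0584]
ee_rot: [0.707, -0.006, 0.707, 0.003]
contact_force: [-0.3, -4.7, 6.5]
width: 0.0216
```

step_arm(
  increments=[
    {"grip": 0.2,"delta_pos": [0,0.001,0],"twist": 0},
    {"grip": 0.2,"delta_pos": [0,0,0],"twist": 0},
    {"grip": 0.2,"delta_pos": [0,0,0],"twist": 0},
  ],
)

```text
clock: 12.43
position: [0.5301, 0.1326, 0.0584]
ee_rot: [0.707, -0.006, 0.707, 0.003]
contact_force: [-0.6, -6.9, 7.4]
width: 0.0213
```

The handwheel limit is at y ≈ 0.1309, so the middle is at y ≈ 0.1217 (play about 18.5 mm). I'll move there.

step_arm(
  increments=[
    {"grip": 0.2,"delta_pos": [0,-0.002,0],"twist": 0},
    {"grip": 0.2,"delta_pos": [0,-0.002,0],"twist": 0},
    {"grip": 0.2,"delta_pos": [0,-0.002,0],"twist": 0},
    {"grip": 0.2,"delta_pos": [0,-0.002,0],"twist": 0},
    {"grip": 0.2,"delta_pos": [0,-0.002,0],"twist": 0},
    {"grip": 0.2,"delta_pos": [0,-0.002,0],"twist": 0},
    {"grip": 0.2,"delta_pos": [0,-0.001,0],"twist": 0},
    {"grip": 0.2,"delta_pos": [0,0,0],"twist": 0},
    {"grip": 0.2,"delta_pos": [0,0,0],"twist": 0},
  ],
)

```text
clock: 13.18
position: [0.5303, 0.1222, 0.0584]
ee_rot: [0.707, -0.004, 0.707, 0.004]
contact_force: [0.1, 1.2, 5.4]
width: 0.0214
```

step_arm(
  increments=[
    {"grip": 0.2,"delta_pos": [0,-0.0005,0],"twist": 0},
    {"grip": 0.2,"delta_pos": [0,0,0],"twist": 0},
    {"grip": 0.2,"delta_pos": [0,0,0],"twist": 0},
  ],
)

```text
clock: 13.43
position: [0.5303, 0.1219, 0.0584]
ee_rot: [0.707, -0.004, 0.707, 0.004]
contact_force: [-0.9, 1.5, 5.8]
width: 0.0218
```

Run:
```python
from h import *
for n in("top","scene"): cv2.imwrite(f"pics/{n}_mid.png",manip.get_image(n)["img"][:,:,::-1])
```

step_arm(
  increments=[
    {"grip": 0.27,"delta_pos": [0,0,0],"twist": 0},
    {"grip": 0.32,"delta_pos": [0,0,0],"twist": 0},
    {"grip": 0.38,"delta_pos": [0,0,0],"twist": 0},
    {"grip": 0.45,"delta_pos": [0,0,0],"twist": 0},
    {"grip": 0.55,"delta_pos": [0,0,0],"twist": 0},
    {"grip": 0.6,"delta_pos": [0,0,0],"twist": 0},
    {"grip": 0.6,"delta_pos": [0,0,0],"twist": 0},
  ],
)

```text
clock: 14.12
position: [0.5301, 0.1221, 0.0581]
ee_rot: [0.707, -0.004, 0.707, 0.004]
contact_force: [0.3, 0.2, -0.0]
width: 0.0514
```

step_arm(
  increments=[
    {"grip": 0.6,"delta_pos": [0,0,0.01],"twist": 0},
    {"grip": 0.6,"delta_pos": [0,0,0.02],"twist": 0},
    {"grip": 0.6,"delta_pos": [0,0,0.03],"twist": 0},
    {"grip": 0.6,"delta_pos": [0,0,0.03],"twist": 0},
    {"grip": 0.6,"delta_pos": [0,0,0.03],"twist": 0},
    {"grip": 0,"delta_pos": [0,0,0.02],"twist": 0},
    {"grip": 0,"delta_pos": [0,-0.02,0],"twist": 0},
    {"grip": 0,"delta_pos": [0,-0.03,0],"twist": 0},
    {"grip": 0,"delta_pos": [-0.004,-0.035,0],"twist": 0},
    {"grip": 0,"delta_pos": [-0.004,-0.035,0],"twist": 0},
  ],
)

```text
clock: 14.95
position: [0.5222, 0.0014, 0.1994]
ee_rot: [0.708, -0.005, 0.707, 0.005]
contact_force: [0.6, 0.0, -0.9]
width: 0.0002
```

step_arm(
  increments=[
    {"grip": 0,"delta_pos": [-0.004,-0.035,0],"twist": 0},
    {"grip": 0,"delta_pos": [-0.004,-0.035,0],"twist": 0},
    {"grip": 0,"delta_pos": [-0.004,-0.035,0],"twist": 0},
    {"grip": 0,"delta_pos": [-0.004,-0.035,0],"twist": 0},
    {"grip": 0,"delta_pos": [-0.004,-0.035,0],"twist": 0},
    {"grip": 0,"delta_pos": [-0.004,-0.035,0],"twist": 0},
    {"grip": 0,"delta_pos": [0,-0.035,0],"twist": 0},
    {"grip": 0,"delta_pos": [0,-0.035,0],"twist": 0},
    {"grip": 0,"delta_pos": [0,0,0],"twist": 0},
    {"grip": 0,"delta_pos": [0,0,0],"twist": 0},
  ],
)

```text
clock: 15.78
position: [0.4979, -0.2795, 0.1986]
ee_rot: [0.707, -0.003, 0.707, 0.003]
contact_force: [0.4, 0.4, 0.6]
width: 0.0004
```

Run:
```python
from h import *
from scipy.spatial.transform import Rotation as Ro
s=manip.get_state();d=manip.get_image("wrist");e=manip.get_image("scene");f=manip.get_image("top")
cv2.imwrite("pics/w5.png",d["img"][:,:,::-1])
# carriage shift since mid-grip: corner of plate in scene, strip match
for n,im,box,dirn in(("scene",e,(160,188,318,378),None),("top",f,(198,236,142,184),None)):
    for ref in(n+"_mid",n+"0"):
        a=cv2.cvtColor(cv2.imread(f"pics/{ref}.png"),cv2.COLOR_BGR2GRAY);g=cv2.cvtColor(im["img"],cv2.COLOR_RGB2GRAY)
        r0,r1,c0,c1=box;print(n,ref,cv2.phaseCorrelate(np.float32(a[r0:r1,c0:c1]),np.float32(g[r0:r1,c0:c1])))
cx=proj(e,[[.53,.1,.072],[.53,.11,.072]]);print("scene px/10mm",cx[1]-cx[0])
w,x,y,q=s["ee_rot"];R=Ro.from_quat([x,y,q,w]).as_matrix();T=np.eye(4);T[:3,:3]=R;T[:3,3]=s["position"];C=np.linalg.inv(T@np.array(d["mount"]))
for P in([.4974,-.3125,.102],s["position"]):
    p=C@np.append(P,1);print(np.round(P,4),d["fx"]*p[0]/p[2]+d["cx"],d["fy"]*p[1]/p[2]+d["cy"])
print(s["position"],s["width"],s["contact_force"])
```

```text
scene scene_mid ((0.1204211843585341, 0.10678341254210366), 0.8843337652418348)
scene scene0 ((-2.152017448290181, 1.5113198428853014), 0.3033200138145023)
top top_mid ((0.2683616758862861, 0.3018080315644305), 0.3513677888446384)
top top0 ((1.3585012385183006, -0.23096119412458194), 0.5068627304501003)
scene px/10mm [ 4.29578721 -0.98728805]
[ 0.4974 -0.3125  0.102 ] 224.5003202777427 181.85033395544673
[ 0.4979 -0.2795  0.1986] 255.78256098525674 220.22229632108315
[ 0.49793252 -0.27954403  0.19855204] 0.00037689986747335604 [0.43657764 0.42711048 0.55612408]
```

View pics/w5.png

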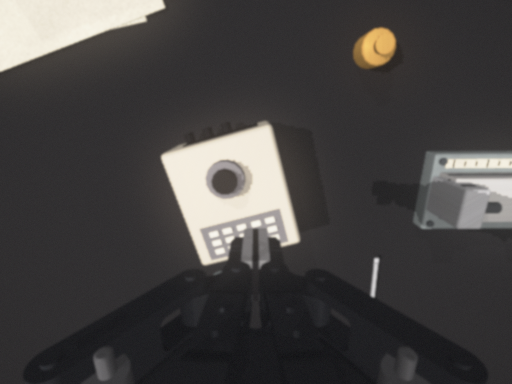

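The wrist view shows the key at (224,181), as predicted. The carriage did not shift on release (about 0.1 px in the scene view). I'll go over the key and down.

step_arm(
  increments=[
    {"grip": 0,"delta_pos": [-0.0005,-0.015,0],"twist": 0},
    {"grip": 0,"delta_pos": [0,-0.018,0],"twist": 0},
    {"grip": 0,"delta_pos": [0,0,-0.02],"twist": 0},
    {"grip": 0,"delta_pos": [0,0,-0.03],"twist": 0},
    {"grip": 0,"delta_pos": [0,0,-0.03],"twist": 0},
    {"grip": 0,"delta_pos": [0,0,-0.02],"twist": 0},
    {"grip": 0,"delta_pos": [0,0,-0.01],"twist": 0},
    {"grip": 0,"delta_pos": [0,0,0],"twist": 0},
    {"grip": 0,"delta_pos": [0,0,0],"twist": 0},
  ],
)

```text
clock: 16.68
position: [0.4981, -0.3116, 0.0885]
ee_rot: [0.707, -0.004, 0.707, 0.004]
contact_force: [0.6, -0.3, 0.2]
width: 0.0002
```

Run:
```python
from h import *
d=manip.get_image("wrist");e=manip.get_image("scene")
a=cv2.resize(d["img"][160:320,170:350],(540,480),interpolation=cv2.INTER_CUBIC)
b=cv2.resize(e["img"][130:250,85:150],(260,480),interpolation=cv2.INTER_CUBIC)
cv2.imwrite("pics/w6.png",np.hstack([a,b])[:,:,::-1])
```

```text
(no output)
```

View pics/w6.png

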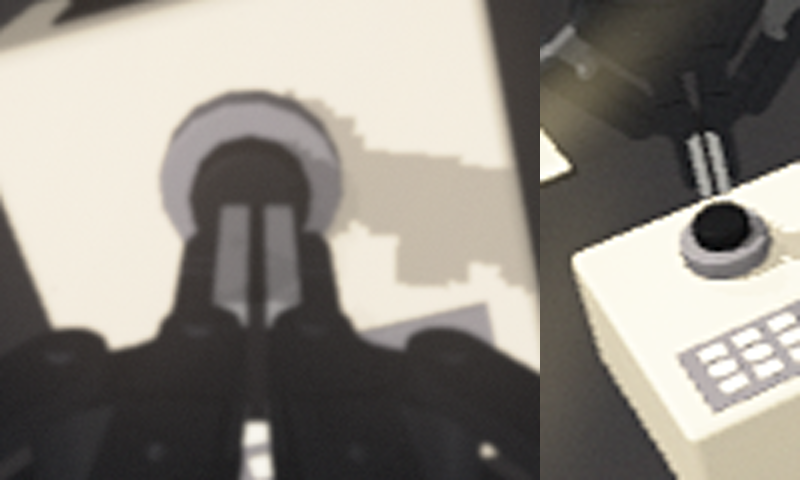

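The tips hang above the key, centred within about 2 mm. I'll shift -1.5 mm in y and press in small steps.

step_arm(
  increments=[
    {"grip": 0,"delta_pos": [0,-0.0015,-0.003],"twist": 0},
    {"grip": 0,"delta_pos": [0,0,-0.003],"twist": 0},
    {"grip": 0,"delta_pos": [0,0,-0.003],"twist": 0},
    {"grip": 0,"delta_pos": [0,0,0],"twist": 0},
  ],
)

```text
clock: 17.12
position: [0.4974, -0.3121, 0.0789]
ee_rot: [0.707, -0.004, 0.707, 0.004]
contact_force: [-0.6, -0.2, -0.3]
width: 0.0001
```

step_arm(
  increments=[
    {"grip": 0,"delta_pos": [0,0,-0.002],"twist": 0},
    {"grip": 0,"delta_pos": [0,0,-0.002],"twist": 0},
    {"grip": 0,"delta_pos": [0,0,0],"twist": 0},
  ],
)

```text
clock: 17.37
position: [0.4974, -0.312, 0.0748]
ee_rot: [0.707, -0.004, 0.707, 0.005]
contact_force: [0.0, 0.2, 0.8]
width: -0.0001
```

step_arm(
  increments=[
    {"grip": 0,"delta_pos": [0,0,-0.002],"twist": 0},
    {"grip": 0,"delta_pos": [0,0,-0.002],"twist": 0},
    {"grip": 0,"delta_pos": [0,0,0],"twist": 0},
  ],
)

```text
clock: 17.62
position: [0.4974, -0.3121, 0.0708]
ee_rot: [0.707, -0.004, 0.707, 0.004]
contact_force: [1.3, 0.4, -0.0]
width: -0.0002
```

step_arm(
  increments=[
    {"grip": 0,"delta_pos": [0,0,-0.002],"twist": 0},
    {"grip": 0,"delta_pos": [0,0,0],"twist": 0},
  ],
)

```text
clock: 17.78
position: [0.4978, -0.3124, 0.0692]
ee_rot: [0.707, -0.004, 0.707, 0.004]
contact_force: [-0.3, 0.5, 1.6]
width: 0.0002
```

step_arm(
  increments=[
    {"grip": 0,"delta_pos": [0,0,-0.002],"twist": 0},
    {"grip": 0,"delta_pos": [0,0,0],"twist": 0},
  ],
)

```text
clock: 17.95
position: [0.4978, -0.3124, 0.0673]
ee_rot: [0.707, -0.004, 0.707, 0.004]
contact_force: [-0.6, -0.4, 2.6]
width: 0.0
```

step_arm(
  increments=[
    {"grip": 0,"delta_pos": [0,0,-0.002],"twist": 0},
    {"grip": 0,"delta_pos": [0,0,0],"twist": 0},
  ],
)

```text
clock: 18.12
position: [0.4978, -0.3124, 0.0654]
ee_rot: [0.707, -0.004, 0.707, 0.004]
contact_force: [-0.5, 0.4, 3.5]
width: 0.0001
```

step_arm(
  increments=[
    {"grip": 0,"delta_pos": [0,0,-0.002],"twist": 0},
    {"grip": 0,"delta_pos": [0,0,0],"twist": 0},
  ],
)

```text
clock: 18.28
position: [0.4978, -0.3125, 0.064]
ee_rot: [0.707, -0.004, 0.707, 0.004]
contact_force: [-1.0, 0.8, 6.7]
width: 0.0001
```

step_arm(
  increments=[
    {"grip": 0,"delta_pos": [0,0,-0.001],"twist": 0},
    {"grip": 0,"delta_pos": [0,0,0],"twist": 0},
  ],
)

```text
clock: 18.45
position: [0.4978, -0.3125, 0.0638]
ee_rot: [0.707, -0.005, 0.707, 0.004]
contact_force: [-2.2, 1.4, 12.2]
width: 0.0002
```

Force rose from 6.7 to 12.2 N with almost no movement, so the key is fully down. Retracting.

step_arm(
  increments=[
    {"grip": 0,"delta_pos": [0,0,0],"twist": 0},
    {"grip": 0,"delta_pos": [0,0,0.005],"twist": 0},
    {"grip": 0,"delta_pos": [0,0,0.01],"twist": 0},
    {"grip": 0,"delta_pos": [0,0,0.02],"twist": 0},
    {"grip": 0,"delta_pos": [0,0,0.03],"twist": 0},
    {"grip": 0,"delta_pos": [0,0,0.03],"twist": 0},
    {"grip": 0,"delta_pos": [0,0,0.03],"twist": 0},
    {"grip": 0,"delta_pos": [0,0,0],"twist": 0},
    {"grip": 0,"delta_pos": [0,0,0],"twist": 0},
    {"grip": 0,"delta_pos": [0,0,0],"twist": 0},
  ],
)

```text
clock: 19.28
position: [0.4972, -0.3119, 0.1866]
ee_rot: [0.707, -0.004, 0.707, 0.005]
contact_force: [-0.5, 0.1, -0.7]
width: -0.0
```

Run:
```python
from h import *
print(manip.get_state()["contact_force"])
e=manip.get_image("scene");cv2.imwrite("pics/end.png",e["img"][:,:,::-1])
a=cv2.cvtColor(cv2.imread("pics/scene_mid.png"),cv2.COLOR_BGR2GRAY);g=cv2.cvtColor(e["img"],cv2.COLOR_RGB2GRAY)
print(cv2.phaseCorrelate(np.float32(a[160:188,318:378]),np.float32(g[160:188,318:378])))
```

```text
[-0.46345957  0.09866902 -0.69640401]
((0.11223428202391972, 0.061884168472259304), 0.9079423909717136)
```

View pics/end.png

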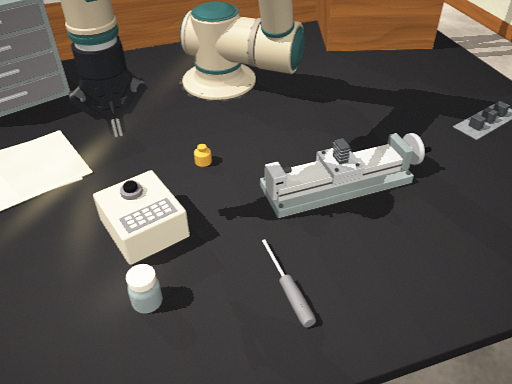

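The key is up at (131,188), the arm is clear of everything, the bystanders are where they were and the carriage is where I left it. Handing in.

```bash
python3 -c "
from rig import manip
print(manip.sign_off())"
```

```text
the job is handed in; nothing more can be done
None
```

I felt out the carriage's play on both sides, left it near the middle, let go, then pressed and released the zero key. I handed the job in at about 19 s; the sign-off gives no verdict.

- **Play:** the load-cell limit is at TCP y ≈ 0.1124 m and the handwheel limit at y ≈ 0.1309 m, about 18.5 mm apart. The tool force peaked at about 6 to 7 N on each side, friction included, well below forcing.
- **Middle:** I released the carriage at y ≈ 0.1219 m; the estimated middle is 0.1217 m. Camera comparison from before release to the end showed about 0.1 px of shift, roughly 0.3 mm.
- **Zero key:** it went down about 6 mm to a firm stop, with a peak of 12 N. The last image shows it up again, the arm clear and the bystanders where they were.

**What disagreed:**
- **Missed first grasp:** the finger pads turned out to be about 30 mm short of the reported TCP, so my first grasp closed just above the post without touching it. I corrected from the camera images.
- **Vertical load:** while gripping there was a steady upward force of about 5 to 7 N on the tool. It disappeared on release.

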